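# Put the colour jars in the vacuum chest, lap its leaves shut and pump it down

## Task

Put the workshop's colour jars (black, dark blue, white with a blue cap, brown) away under vacuum so that they do not dry out: stand every one that is out round the chest, left or right of it (not those kept at the far back of the desk), upright on the floor of the open chest, then shut the chest's two leaves fully: first the one with the black stepped (rebated) edge, and last the one with the orange overlapping flange, so that the flange laps over the step. Then pump the red sprung hand lever through three full strokes, each right down to its stop and right back up, and let go of it. Leave the cream jug and the sugar bowl where they stand.

Things in the scene. Friction and masses are not known exactly. Their poses are not given: they have to be found in the camera images.
- chest: grey vacuum chest fixed to the desk: open-topped tub 156 (x) x 286 (y) x 85 mm high, origin at the centre of its underside, front (with a round gauge) to its own -x. Walls and floor 8 mm thick: inside 140 x 270 x 77 mm. Four jars fit in a row along y, 60 mm apart (y = -90, -30, 30, 90 mm). Its hand pump stands on its +y side, on a plate reaching to y = 213 mm. It does not move
- black_jar: black screw jar with a pale grey cap, 46 mm across, 58 mm high; round, origin at the centre of its underside, z up; take it round the body from above. May be absent
- flux_jar: whitish screw jar with a blue cap, 42 mm across, 52 mm high; origin as black_jar. May be absent
- cobalt_jar: dark blue screw jar with a cream cap, 40 mm across, 50 mm high; origin as black_jar. May be absent
- brown_jar: plain dark brown jar, 47 mm across, 51 mm high; origin as black_jar. May be absent
- rebated_leaf (a joint): aluminium leaf on the chest's +y rim, 156 mm wide, 14 mm thick: main plate to 130 mm from its hinge, then a black stepped-down tongue (lower half of the thickness) to 154 mm. Angle in rad: 0 = shut flat on the rim, 1.57 = upright, 1.75 to 1.95 at the start (leaning outward), stop at 2.0. Stiff hinge: it stays where it is left, so push it over from outside, then down until flat
- flanged_leaf (a joint): the same kind of leaf, as stiff, on the chest's -y rim, but with an orange flange (upper half of the thickness) overhanging from 130 to 154 mm from the hinge. It laps over the other leaf's tongue; if it is shut first, the other cannot shut. Angle as for rebated_leaf
- rebated_leaf_face (a point): point on the outer (upper when shut) face of the rebated leaf, mid-width, 115 mm from the hinge: a place to push, with about 4 N. A bow handle (70 mm along x, 22 mm proud, dark; orange on the flanged leaf) stands on the same face 60 mm from the hinge
- flanged_leaf_face (a point): the same point on the flanged leaf
- rebated_leaf_hinge (a point): middle of the rebated leaf's hinge axis (runs along the chest's x), on the chest's +y rim, 85 mm above the desk; the leaf's 14 mm thickness lies above it when shut
- flanged_leaf_hinge (a point): middle of the flanged leaf's hinge axis, on the chest's -y rim, 85 mm above the desk
- pump_lever (a joint): red-ended pump lever; angle in rad, 0 = up at rest (pointing to the chest's +x, raised 0.55 rad above level), grows as it is pressed down, 0.55 = level, against its stop. A spring pushes it back up; the end takes 4 N to start and about 10 N at the bottom
- pump_pad (a point): centre of the top face of the red pad (60 x 46 mm, 14 mm thick) at the lever's end, 140 mm from the pivot; it moves with the lever: about 145 mm above the desk at rest, 72 mm when right down
- pump_lever_hinge (a point): the lever's pivot, 65 mm above the desk; its axis runs along the chest's y
- jug: porcelain cream jug, 74 x 121 x 109 mm, a bystander; origin at the centre of its underside
- sugar_bowl: white porcelain sugar bowl with a black band, 71 x 87 x 65 mm, a bystander; origin at the centre of its underside
Things that resemble listed ones, but are neither listed nor needed, are in the scene too. There is more than one size of the brown_jar; the job needs the largest.

How it is judged:
On the way, in this order (a step that is already met when the one before it is completed fails the run):
1. every colour jar present stands upright on the chest floor while both leaves are open (x of black_jar in the frame of chest between -0.055 and 0.055 m and y of black_jar in the frame of chest between -0.122 and 0.122 m and z of black_jar in the frame of chest between 0 and 0.018 m and angle between each of black_jar, flux_jar, cobalt_jar, brown_jar's own z axis and vertical below 0.25 rad and x of flux_jar in the frame of chest between -0.055 and 0.055 m and y of flux_jar in the frame of chest between -0.122 and 0.122 m and z of flux_jar in the frame of chest between 0 and 0.018 m and x of cobalt_jar in the frame of chest between -0.055 and 0.055 m and y of cobalt_jar in the frame of chest between -0.122 and 0.122 m and z of cobalt_jar in the frame of chest between 0 and 0.018 m and x of brown_jar in the frame of chest between -0.055 and 0.055 m and y of brown_jar in the frame of chest between -0.122 and 0.122 m and z of brown_jar in the frame of chest between 0 and 0.018 m and value of joint each of rebated_leaf, flanged_leaf above 0.3 rad), for 0.2 s.
2. the rebated leaf is shut while the flanged leaf is still open (value of joint rebated_leaf below 0.04 rad and value of joint flanged_leaf above 0.3 rad), for 0.2 s.
3. the flanged leaf is shut over the rebated leaf (value of joint each of rebated_leaf, flanged_leaf below 0.04 rad), for 0.2 s.
4. lever pressed right down, stroke 1 (value of joint pump_lever above 0.48 rad), for 0.02 s.
5. lever right back up, stroke 1 (value of joint pump_lever below 0.07 rad), for 0.05 s.
6. lever pressed right down, stroke 2 (value of joint pump_lever above 0.48 rad), for 0.02 s.
7. lever right back up, stroke 2 (value of joint pump_lever below 0.07 rad), for 0.05 s.
8. lever pressed right down, stroke 3 (value of joint pump_lever above 0.48 rad), for 0.02 s.
9. lever right back up, stroke 3 (value of joint pump_lever below 0.07 rad), for 0.05 s.
At the end, for the whole second after the job is handed in: Every colour jar present stands upright (within 0.25 rad) on the floor inside the chest, both leaves are shut to within 0.04 rad with the flange over the step, and the lever is back up within 0.07 rad of rest after three full strokes (0.48 rad or more each) (all of step 3 and x of black_jar in the frame of chest between -0.055 and 0.055 m and y of black_jar in the frame of chest between -0.122 and 0.122 m and z of black_jar in the frame of chest between 0 and 0.018 m and angle between each of black_jar, flux_jar, cobalt_jar, brown_jar's own z axis and vertical below 0.25 rad and x of flux_jar in the frame of chest between -0.055 and 0.055 m and y of flux_jar in the frame of chest between -0.122 and 0.122 m and z of flux_jar in the frame of chest between 0 and 0.018 m and x of cobalt_jar in the frame of chest between -0.055 and 0.055 m and y of cobalt_jar in the frame of chest between -0.122 and 0.122 m and z of cobalt_jar in the frame of chest between 0 and 0.018 m and x of brown_jar in the frame of chest between -0.055 and 0.055 m and y of brown_jar in the frame of chest between -0.122 and 0.122 m and z of brown_jar in the frame of chest between 0 and 0.018 m and value of joint pump_lever below 0.07 rad); the robot touches nothing.
It fails at once if the jug is pushed more than 3 cm or tipped (distance of jug from where it was at the start of the episode above 0.03 m or angle between jug's own z axis and vertical above 0.5 rad).
It fails at once if the sugar bowl is pushed more than 3 cm or tipped (distance of sugar_bowl from where it was at the start of the episode above 0.03 m or angle between sugar_bowl's own z axis and vertical above 0.5 rad).
Of black_jar, flux_jar, cobalt_jar, brown_jar only 2 to 4 are there at a start; the rules pass over those that are not, and their reading is None.
At some moment in a run one of black_jar, flux_jar, cobalt_jar, brown_jar may be knocked a few centimetres aside while the robot is not near it.
It also fails if it takes over 210 s, if anything falls off the work surface, if the arm or the gripper's body presses on something with over 40 N, if the wrist force passes 120 N, or if a joint passes its speed limit or range.

## Robot

A 7-joint arm with a two-finger parallel gripper is mounted at the origin on a cart in front of the work surface, level with it; the furniture and walls round the work are solid. World frame = base frame: x ahead of the robot, y to its left, z up, the work surface at z = 0. Lengths are in m, angles in rad, forces in N, time in s.
With the tool pointing down it reaches from about 0.4 to 0.85 m from the base axis. Payload 10.4 kg.
Tool frame: the origin (TCP) lies midway between the tips of the shut fingers; the grasp point (between the pads) lies 19 mm behind it; z points along the fingers, y is the line along which they close (so a half turn about z gives the same grasp; the last joint's range is limited). The gripper opens to 87 mm and grips with 3 to 60 N. Pads are 19 mm wide; open, the fingers measure 117 mm over their backs; the gripper's body (75 mm by 190 mm) begins 51 mm behind the grasp point.
Start: joints at [1.306, 0.332, -0.065, 1.46, 0.022, 1.35, -0.088], TCP at [0.15, -0.607, 0.223] pointing down, gripper open.
Joint ranges: [-2.6, 2.6], [-0.5, 2.12], [-1.47, 1.34], [0.16, 2.42], [-1.27, 4.41], [0.06, 2.06], [-2.6, 2.6]. Speed limits (rad/s): [2.22, 2.22, 2.79, 2.79, 3.14, 3.14, 3.14].

## Interface

Orientations are given as a unit quaternion [x, y, z, w].
In Python, from bench import r gives the robot as it stands.
- The arm moves only by the tool carry_out, never from a script. Its argument "steps" is a list that holds one entry, the list of rows, each a list of 6 numbers: the shift along the tool's x, y, z in cm, then the turn, a rotation vector about the tool's x, y, z in rad. In form: [[[dx, dy, dz, wx, wy, wz], ...]]. A call has 1 to 20 rows; each row is the pose to reach, as a shift and turn from the pose commanded when the call began, along the tool's axes at that moment; what a row does not reach only later rows make up. A row lasts 1/12 s, in which the tool goes at most 41.7 mm and 7.16 degrees, less where a joint would pass 70% of its speed; a pose out of reach is approached as far as the arm can. A call with a gripper value outside its range is refused whole. "hand" is the closure, from -1 (fully open) to 1 (shut), set as the call begins (left out, the last holds). The fingers move at their own pace and stop on an object; "squeeze" is the grip in N (left out, the last holds). Time passes only in rows, so rows that repeat a pose let the fingers close. It gives the time, the measured TCP pose, the force, the opening and the grip force at its end, in the units of the state.
- r.read_state(): the state, without advancing time (a new reading comes with each control period).
- r.camera(name): name is "scene" or "top"; returns the picture (384x512x3 uint8, red, green, blue); there is no depth.
- r.camera_params(name): a dict with "fx", "fy", "cx", "cy" (pixels), "view" (4x4, takes a point from world to camera coordinates). Camera axes: x right, y up, looking along -z (the intrinsics and any distortion apply to the point x, -y, -z); pixel columns grow to the right and rows downward; lengths in m; the calibration is good to about 2 mm. A picture is of the moment at which its call begins. camera_params takes no time and is no camera call.
- r.close_job(): hands the job in; it is judged then, once.
The state is a dict: "time": time; "joint_positions": joint angles; "joint_vel": joint speeds; "joint_torque": joint torques, N m; "ee_pos": TCP position; "eef_rot": TCP orientation; "ft_force": force on the tool from outside, world axes, zero at the start; "torque": the same for the moment, N m; "width": finger opening in m; "grip_force": force on a finger pad.
Only numpy, scipy, OpenCV 4.12 (cv2) and the standard library are available. Lean on these libraries where they do the work, as an engineer would, in place of code of your own. Each camera call takes 0.05 s, during which the arm holds its last target. There are 200 camera calls.

## Working session

There is one attempt and no reset: what is moved stays moved. The work goes in short steps, Python scripts to look and compute and a tool call to move; the robot and the scene stay as the last step left them, time stands still between calls to the robot, and variables do not carry over. Pictures are saved under pics/ and viewed, at most 14 in all, crops included, and the job is handed in when it is done.

Besides the shell and the picture viewer there is one more tool, called after "Request:" in YAML: its name, and indented under it one key for each argument. carry_out: Moves the arm, as the interface text tells. Its arguments: {"type":"object","properties":{"steps":{"type":"array","items":{"type":"array","items":{"type":"array","items":{"type":"number"}}}},"hand":{"type":"number"},"squeeze":{"type":"number"}},"required":["steps"]}

```bash
mkdir -p pics
cat > h.py <<'E'
import numpy as np, cv2
from bench import r
def save(cam,fn,crop=None,scale=1):
    im=r.camera(cam)[:,:,::-1].copy()
    if crop: x0,y0,x1,y1=crop; im=im[y0:y1,x0:x1]
    if scale!=1: im=cv2.resize(im,None,fx=scale,fy=scale,interpolation=cv2.INTER_CUBIC)
    cv2.imwrite('pics/'+fn,im)
def ray(cam,u,v,z):
    p=r.camera_params(cam); V=np.array(p['view']); R=V[:3,:3]; t=V[:3,3]
    c=-R.T@t; d=R.T@np.array([(u-p['cx'])/p['fx'],-(v-p['cy'])/p['fy'],-1])
    return c+d*(z-c[2])/d[2]
def proj(cam,P):
    p=r.camera_params(cam); V=np.array(p['view']); q=V[:3,:3]@np.array(P)+V[:3,3]
    return p['cx']+p['fx']*q[0]/-q[2], p['cy']-p['fy']*q[1]/-q[2]
E
python3 - <<'E'
from h import *
a=r.camera('scene')[:,:,::-1]; b=r.camera('top')[:,:,::-1]
cv2.imwrite('pics/s0.png',cv2.resize(a,(800,600),interpolation=cv2.INTER_CUBIC)); cv2.imwrite('pics/t0.png',cv2.resize(b,(800,600),interpolation=cv2.INTER_CUBIC))
for c in('scene','top'):
    p=r.camera_params(c); print(p)
print(r.read_state())
E
```

```text
{'fx': 408.86155412865423, 'fy': 408.86155412865423, 'cx': 255.63007760360378, 'cy': 191.80515071971874, 'view': array([[-0.89857364,  0.43881384,  0.00279568,  0.57054161],
       [-0.29553   , -0.6098515 ,  0.73535241, -0.03996363],
       [ 0.32438777,  0.65994209,  0.67767914, -1.41246945],
       [ 0.        ,  0.        ,  0.        ,  1.        ]])}
{'fx': 417.09935588276954, 'fy': 417.09935588276954, 'cx': 254.82086317027859, 'cy': 189.53001801022472, 'view': array([[-5.82838709e-04, -9.99993966e-01, -3.42478268e-03,
        -1.87043945e-01],
       [ 9.88814497e-01, -1.08712062e-03,  1.49146602e-01,
        -5.36764063e-01],
       [-1.49149425e-01, -3.29954635e-03,  9.88809164e-01,
        -1.40535592e+00],
       [ 0.00000000e+00,  0.00000000e+00,  0.00000000e+00,
         1.00000000e+00]])}
{'time': 0.1, 'joint_positions': array([ 1.30639715,  0.3328011 , -0.06472571,  1.46088164,  0.02162565,
        1.34989578, -0.08851807]), 'joint_vel': array([ 8.99989141e-05, -1.56259562e-03, -9.95620644e-04, -2.30575049e-03,
        7.91932993e-05,  1.01479797e-03, -7.59358923e-04]), 'joint_torque': array([ 6.92150934e-04, -6.24550724e+01,  2.40937300e-02, -3.90722895e+01,
       -6.14430383e-02,  3.65402573e-02,  3.24946802e-05]), 'ee_pos': array([ 0.14957317, -0.60647097,  0.22182669]), 'eef_rot': array([ 9.92698430e-01,  1.20620942e-01, -1.15277677e-04, -6.34251781e-04]), 'ft_force': array([ 0.43842467, -0.27134851, -0.22204311]), 'torque': array([ 0.0026449 ,  0.02049047, -0.02543429]), 'grip_force': 0.0, 'width': 0.08710781278668935}
```

View pics/s0.png

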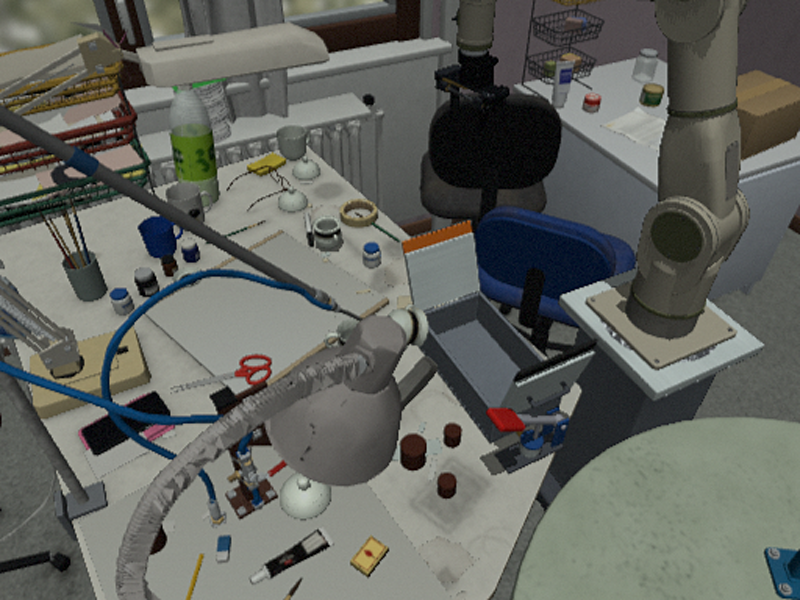

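View pics/t0.png

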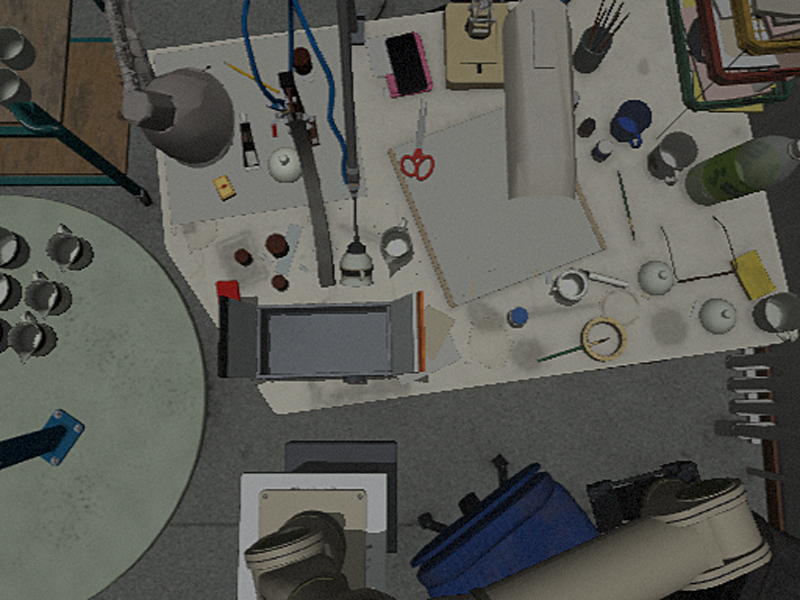

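The top view shows the chest at about (325,340), brown jars at (277,245), (243,257) and (281,283), and a blue cap at (517,317). The lookalikes stand far back near (587,127) and (601,150). Next I'll enlarge the area.

Run:
```python
from h import *
save('top','t1.png',(130,110,400,260),2.96)
save('scene','s1.png',(180,110,380,310),3)
```

```text
(no output)
```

View pics/t1.png

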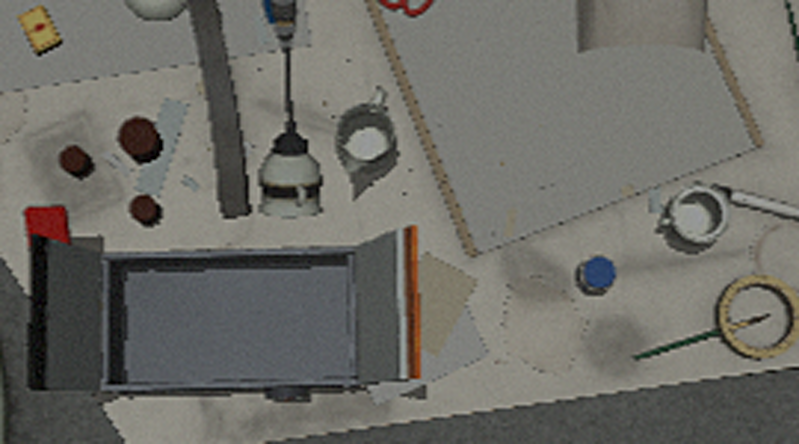

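View pics/s1.png

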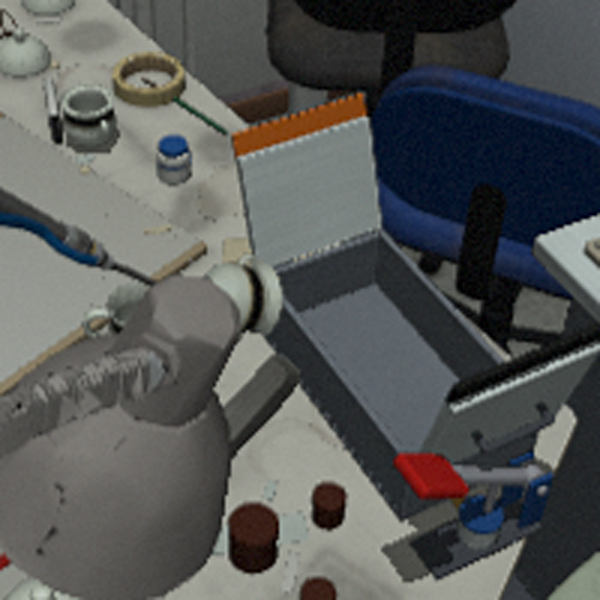

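The job's largest brown jar looks like the one at t1 (140,140), against the smaller ones at (76,160) and (146,210). The flux jar is at t1 (598,275), and the jug is at (368,140) or (695,218). Next I'll triangulate these points, plus the bar and the white banded thing.

Run:
```python
from h import *
T=lambda x,y:(130+x/2.96,110+y/2.96); S=lambda x,y:(180+x/3,110+y/3)
def tri(t,s):
    o=[]
    for cam,(u,v) in(('top',t),('scene',s)):
        a=ray(cam,u,v,0);b=ray(cam,u,v,.5);o.append((a,(b-a)/np.linalg.norm(b-a)))
    (a,d),(b,e)=o; k=np.linalg.lstsq(np.c_[d,-e],b-a,rcond=None)[0]
    p=a+d*k[0];q=b+e*k[1]; return np.round((p+q)/2,3),round(np.linalg.norm(p-q),3)
for n,t,s in [('bar end',(235,215),(290,370)),('white',(290,205),(262,295)),('brown top',(140,135),(253,517)),('small A',(146,207),(329,493)),('small B',(74,158),(318,590)),('flux top',(600,270),(174,145)),('jugR top',(697,205),(88,103)),
 ('jug handle?',(380,95),(95,320)),('pad',(47,222),(430,475)),('hinge flange back',(352,252),(285,270)),('flange top back',(412,228),(232,140)),('flange top front',(418,378),(365,95)),('reb tip front',(35,388),(598,335)),('reb tip back',(38,238),(450,400)), ('in floor corner',(352,383),(380,235))]:
    print(n,*tri(T(*t),S(*s)))
# rim at z=.085
for n,t in [('BL',(105,255)),('BR',(355,250)),('FR',(357,388)),('FL',(105,390))]: print(n,np.round(ray('top',*T(*t),.085),3))
print('brown base',np.round(ray('scene',*S(253,560),0),3),'flux base', np.round(ray('scene',*S(175,178),0),3))
print('lid L', ray('top',*T(368,140),.06))
```

```text
bar end [ 0.552 -0.034  0.083] 0.004
white [ 0.554 -0.098  0.13 ] 0.008
brown top [0.652 0.084 0.052] 0.005
small A [0.57  0.078 0.032] 0.006
small B [0.629 0.165 0.033] 0.005
flux top [ 0.491 -0.453  0.047] 0.008
jugR top [ 0.563 -0.563  0.062] 0.012
jug handle? [ 0.695 -0.198  0.066] 0.008
pad [0.532 0.166 0.144] 0.01
hinge flange back [ 0.501 -0.161  0.089] 0.023
flange top back [ 0.517 -0.232  0.217] 0.001
flange top front [ 0.362 -0.235  0.222] 0.006
reb tip front [0.355 0.149 0.216] 0.001
reb tip back [0.508 0.153 0.214] 0.0
in floor corner [ 0.364 -0.168  0.077] 0.001
BL [0.508 0.112 0.085]
BR [ 0.513 -0.171  0.085]
FR [ 0.358 -0.174  0.085]
FL [0.356 0.107 0.085]
brown base [0.655 0.095 0.   ] flux base [ 0.491 -0.443  0.   ]
lid L [ 0.64626202 -0.18591081  0.06      ]
```

```bash
cat >> h.py <<'E'
from scipy.spatial.transform import Rotation as Ro
def go(x,y,z,yaw=0,tilt=None,q=None):
    s=r.read_state(); R=Ro.from_quat(s['eef_rot'] if q is None else q)
    T=Ro.from_euler('z',yaw)*Ro.from_quat([1,0,0,0])
    if tilt is not None: T=Ro.from_rotvec(tilt)*T   # world-axis tilt
    d=R.inv().apply(np.array([x,y,z])-s['ee_pos'])*100; w=(R.inv()*T).as_rotvec()
    n=int(max(np.ceil(np.linalg.norm(d)/4.17),np.ceil(np.linalg.norm(w)/.125)))+2
    print('row',np.round(d,2).tolist()+np.round(w,3).tolist(),'n',n,'at',np.round(s['ee_pos'],4),'t',round(s['time'],2))
E
python3 - <<'E'
from h import *
T=lambda x,y:(130+x/2.96,110+y/2.96)
print(ray('top',*T(599,270),.052),ray('top',*T(140,135),.051))
go(.491,-.448,.2)
E
```

```text
[ 0.49408576 -0.45264948  0.052     ] [0.65472832 0.08243233 0.051     ]
row [36.94, -7.22, 2.22, -0.001, 0.0, 0.242] n 12 at [ 0.1496 -0.6066  0.2221] t 0.2
```

Request:
carry_out:
  steps:
    - [[36.9, -6.9, 2.2, 0, 0, 0.242], [36.9, -6.9, 2.2, 0, 0, 0.242], [36.9, -6.9, 2.2, 0, 0, 0.242], [36.9, -6.9, 2.2, 0, 0, 0.242], [36.9, -6.9, 2.2, 0, 0, 0.242], [36.9, -6.9, 2.2, 0, 0, 0.242], [36.9, -6.9, 2.2, 0, 0, 0.242], [36.9, -6.9, 2.2, 0, 0, 0.242], [36.9, -6.9, 2.2, 0, 0, 0.242], [36.9, -6.9, 2.2, 0, 0, 0.242], [36.9, -6.9, 2.2, 0, 0, 0.242], [36.9, -6.9, 2.2, 0, 0, 0.242], [36.9, -6.9, 2.2, 0, 0, 0.242], [36.9, -6.9, 2.2, 0, 0, 0.242]]
  hand: -1
  squeeze: 15

```text
time: 1.37
ee_pos: [0.4899, -0.4529, 0.2007]
eef_rot: [1.0, -0.001, -0.0, 0.0]
ft_force: [-0.9, -0.5, 0.4]
width: 0.0869
grip_force: 0.0
```

Run:
```python
from h import *
go(.493,-.451,.025)
a=r.camera('top')[:,:,::-1][110:260,130:400]; b=r.camera('scene')[:,:,::-1][110:310,180:380]
cv2.imwrite('pics/c1.png',np.hstack([cv2.resize(a,(450,250),interpolation=3),cv2.resize(b,(300,300),interpolation=3)[:250]]))
```

```text
row [0.32, -0.2, 17.57, 0.001, 0.0, -0.003] n 7 at [ 0.4899 -0.4529  0.2007] t 1.37
```

View pics/c1.png

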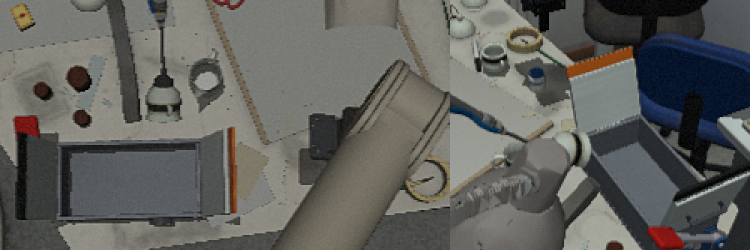

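The flux jar stands at c1 (537,75), still under the gripper seen at (530,10). I'll descend and grip it.

Request:
carry_out:
  steps:
    - [[0.3, -0.2, 17.6, 0, 0, 0], [0.3, -0.2, 17.6, 0, 0, 0], [0.3, -0.2, 17.6, 0, 0, 0], [0.3, -0.2, 17.6, 0, 0, 0], [0.3, -0.2, 17.6, 0, 0, 0], [0.3, -0.2, 17.6, 0, 0, 0], [0.3, -0.2, 17.6, 0, 0, 0], [0.3, -0.2, 17.6, 0, 0, 0]]

```text
time: 2.13
ee_pos: [0.4959, -0.4511, 0.028]
eef_rot: [1.0, -0.0, 0.002, 0.002]
ft_force: [0.3, -0.1, 0.4]
width: 0.0869
grip_force: 0.0
```

Request:
carry_out:
  steps:
    - [[0, 0, 0, 0, 0, 0], [0, 0, 0, 0, 0, 0], [0, 0, 0, 0, 0, 0], [0, 0, 0, 0, 0, 0], [0, 0, 0, 0, 0, 0], [0, 0, 0, 0, 0, 0], [0, 0, 0, 0, 0, 0], [0, 0, 0, 0, 0, 0]]
  hand: 1
  squeeze: 15

```text
time: 2.8
ee_pos: [0.4944, -0.4495, 0.0245]
eef_rot: [1.0, -0.0, -0.0, 0.0]
ft_force: [-0.1, 0.7, -0.1]
width: 0.0415
grip_force: 8.3
```

Request:
carry_out:
  steps:
    - [[0, 0, -27, 0, 0, 0], [0, 0, -27, 0, 0, 0], [0, 0, -27, 0, 0, 0], [0, 0, -27, 0, 0, 0], [0, 0, -27, 0, 0, 0], [0, 0, -27, 0, 0, 0], [0, 0, -27, 0, 0, 0], [0, 0, -27, 0, 0, 0], [-5.5, -38.2, -27, 0, 0, 0], [-5.5, -38.2, -27, 0, 0, 0], [-5.5, -38.2, -27, 0, 0, 0], [-5.5, -38.2, -27, 0, 0, 0], [-5.5, -38.2, -27, 0, 0, 0], [-5.5, -38.2, -27, 0, 0, 0], [-5.5, -38.2, -27, 0, 0, 0], [-5.5, -38.2, -27, 0, 0, 0], [-5.5, -38.2, -27, 0, 0, 0], [-5.5, -38.2, -27, 0, 0, 0], [-5.5, -38.2, -27, 0, 0, 0], [-5.5, -38.2, -27, 0, 0, 0]]

```text
time: 4.47
ee_pos: [0.4392, -0.0674, 0.2939]
eef_rot: [1.0, 0.0, -0.0, 0.0]
ft_force: [0.3, -1.2, -1.6]
width: 0.0418
grip_force: 15.0
```

Run:
```python
from h import *
go(.438,-.067,.037); s=r.read_state(); print(s['width'],s['grip_force'],s['joint_positions'])
```

```text
row [-0.1, -0.05, 25.69, 0.001, 0.001, 0.001] n 9 at [ 0.4392 -0.0674  0.2939] t 4.47
0.04176894574854525 14.999573081731796 [ 0.5447034  -0.08228821 -0.46013154  1.76811292 -0.03616891  1.44803171
 -1.47946049]
```

Request:
carry_out:
  steps:
    - [[0, 0, 24.5, 0, 0, 0], [0, 0, 24.5, 0, 0, 0], [0, 0, 24.5, 0, 0, 0], [0, 0, 24.5, 0, 0, 0], [0, 0, 24.5, 0, 0, 0], [0, 0, 24.5, 0, 0, 0], [0, 0, 24.5, 0, 0, 0], [0, 0, 24.5, 0, 0, 0], [0, 0, 24.5, 0, 0, 0], [0, 0, 25.1, 0, 0, 0], [0, 0, 25.4, 0, 0, 0], [0, 0, 25.7, 0, 0, 0], [0, 0, 25.7, 0, 0, 0], [0, 0, 25.7, 0, 0, 0]]

```text
time: 5.63
ee_pos: [0.4396, -0.0675, 0.0378]
eef_rot: [1.0, -0.0, 0.0, 0.0]
ft_force: [-0.1, 0.3, -1.3]
width: 0.0415
grip_force: 15.0
```

Request:
carry_out:
  steps:
    - [[0, 0, 0.2, 0, 0, 0], [0, 0, 0.3, 0, 0, 0], [0, 0, 0.5, 0, 0, 0], [0, 0, 0.5, 0, 0, 0], [0, 0, 0.5, 0, 0, 0]]

```text
time: 6.05
ee_pos: [0.4395, -0.0675, 0.0325]
eef_rot: [1.0, -0.0, -0.0, 0.0]
ft_force: [-0.7, 0.1, -1.5]
width: 0.0414
grip_force: 15.0
```

Request:
carry_out:
  steps:
    - [[0, 0, 0, 0, 0, 0], [0, 0, 0, 0, 0, 0], [0, 0, 0, 0, 0, 0], [0, 0, 0, 0, 0, 0], [0, 0, 0, 0, 0, 0], [0, 0, 0, 0, 0, 0], [0, 0, -5, 0, 0, 0], [0, 0, -10, 0, 0, 0], [0, 0, -27, 0, 0, 0], [0, 0, -27, 0, 0, 0], [0, 0, -27, 0, 0, 0], [0, 0, -27, 0, 0, 0], [0, 0, -27, 0, 0, 0], [0, 0, -27, 0, 0, 0], [0, 0, -27, 0, 0, 0]]
  hand: -0.6

```text
time: 7.3
ee_pos: [0.44, -0.0675, 0.3035]
eef_rot: [1.0, -0.0, 0.001, 0.0]
ft_force: [0.5, 0.8, -1.6]
width: 0.07
grip_force: 0.0
```

Run:
```python
from h import *
go(.655,.083,.30,1.5708);go(.655,.083,.30,-1.5708); go(.655,.083,.3,.7)
a=r.camera('top')[:,:,::-1][110:260,130:400]; b=r.camera('scene')[:,:,::-1][110:310,180:380]
cv2.imwrite('pics/c2.png',np.hstack([cv2.resize(a,(432,240),interpolation=3),cv2.resize(b,(360,360),interpolation=3)[120:]]))
```

```text
row [21.5, -15.06, 0.39, 0.002, -0.001, -1.571] n 15 at [ 0.44   -0.0675  0.3035] t 7.3
row [21.5, -15.06, 0.39, -0.001, -0.002, 1.571] n 15 at [ 0.44   -0.0675  0.3035] t 7.3
row [21.5, -15.06, 0.39, 0.002, -0.002, -0.7] n 9 at [ 0.44   -0.0675  0.3035] t 7.3
```

View pics/c2.png

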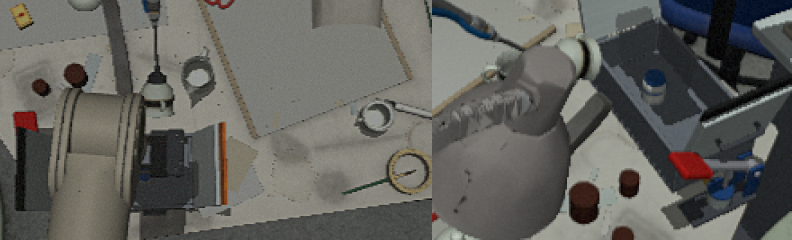

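Run:
```python
from h import *
for n,t,s in[('shade',(190,120),(340,430)),('shade near edge',(232,130),(398,440)),('neck',(130,105),(370,345)),('spring',(110,20),(180,500)),('barfar?',(300,110),(250,440)),('rodtip',(355,235),(400,325)),('yellowbox',(224,187),(370,556)),('bigbar end',(328,280),(430,365)),('bar2',(310,190),(405,395))]:
    o=[]
    for cam,(u,v) in(('top',t),('scene',s)):
        a=ray(cam,u*.64,v*.64,0);b=ray(cam,u*.64,v*.64,.5);o.append((a,(b-a)/np.linalg.norm(b-a)))
    (a,d),(b,e)=o; k=np.linalg.lstsq(np.c_[d,-e],b-a,rcond=None)[0]; p=a+d*k[0];q=b+e*k[1]
    print(n,np.round((p+q)/2,3),round(np.linalg.norm(p-q),3))
```

```text
shade [0.819 0.198 0.328] 0.008
shade near edge [0.78  0.167 0.269] 0.114
neck [0.779 0.233 0.495] 0.01
spring [0.983 0.299 0.436] 0.051
barfar? [0.916 0.026 0.148] 0.016
rodtip [ 0.62  -0.086  0.178] 0.051
yellowbox [0.796 0.219 0.009] 0.005
bigbar end [ 0.561 -0.034  0.087] 0.01
bar2 [0.697 0.027 0.163] 0.109
```

Request:
carry_out:
  steps:
    - [[21.5, -15.1, 0, 0, 0, -1.37], [21.5, -15.1, 0, 0, 0, -1.37], [21.5, -15.1, 0, 0, 0, -1.37], [21.5, -15.1, 0, 0, 0, -1.37], [21.5, -15.1, 0, 0, 0, -1.37], [21.5, -15.1, 0, 0, 0, -1.37], [21.5, -15.1, 0, 0, 0, -1.37], [21.5, -15.1, 0, 0, 0, -1.37], [21.5, -15.1, 0, 0, 0, -1.37], [21.5, -15.1, 0, 0, 0, -1.37], [21.5, -15.1, 0, 0, 0, -1.37], [21.5, -15.1, 0, 0, 0, -1.37], [21.5, -15.1, 0, 0, 0, -1.37], [21.5, -15.1, 0, 0, 0, -1.37]]
  hand: -1

```text
time: 8.57
ee_pos: [0.6543, 0.0834, 0.3016]
eef_rot: [0.776, 0.631, -0.001, -0.0]
ft_force: [0.6, 0.4, 0.6]
width: 0.0868
grip_force: 0.0
```

Run:
```python
from h import *
go(.655,.083,.03,1.37); print(r.read_state()['joint_positions'])
a=r.camera('top')[:,:,::-1][110:260,100:370]; b=r.camera('scene')[:,:,::-1][184:384,180:380]
cv2.imwrite('pics/c3.png',np.hstack([cv2.resize(a,(432,240),interpolation=3),cv2.resize(b,(360,360),interpolation=3)[:240]]))
```

```text
row [-0.01, 0.11, 27.16, -0.001, 0.0, -0.004] n 9 at [0.6543 0.0834 0.3016] t 8.57
[ 0.28911796  0.47951295 -0.73704904  1.19337392  0.31497424  1.58146723
 -0.59072298]
```

View pics/c3.png

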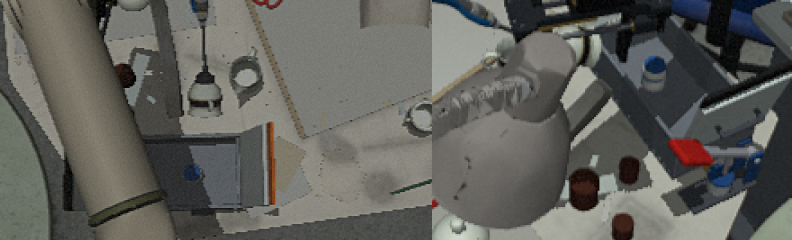

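The brown jar is unmoved at c3 (583,185), and the flux jar is upright in the chest at (655,68). I'll descend on the brown jar.

Request:
carry_out:
  steps:
    - [[0, 0.1, 20, 0, 0, 0], [0, 0.1, 20, 0, 0, 0], [0, 0.1, 20, 0, 0, 0], [0, 0.1, 20, 0, 0, 0], [0, 0.1, 20, 0, 0, 0], [0, 0.1, 20, 0, 0, 0], [0, 0.1, 23, 0, 0, 0], [0, 0.1, 25, 0, 0, 0], [0, 0.1, 27.2, 0, 0, 0], [0, 0.1, 27.2, 0, 0, 0]]

```text
time: 9.5
ee_pos: [0.6542, 0.0827, 0.0284]
eef_rot: [0.775, 0.632, -0.002, -0.001]
ft_force: [-1.3, -0.7, -0.9]
width: 0.0866
grip_force: 0.0
```

Request:
carry_out:
  steps:
    - [[0, 0, 0, 0, 0, 0], [0, 0, 0, 0, 0, 0], [0, 0, 0, 0, 0, 0], [0, 0, 0, 0, 0, 0], [0, 0, 0, 0, 0, 0], [0, 0, 0, 0, 0, 0], [0, 0, 0, 0, 0, 0], [0, 0, 0, 0, 0, 0]]
  hand: 1
  squeeze: 15

```text
time: 10.17
ee_pos: [0.6556, 0.0833, 0.0308]
eef_rot: [0.775, 0.633, 0.0, 0.0]
ft_force: [-0.9, -0.3, 1.9]
width: 0.0465
grip_force: 15.0
```

The 46.5 mm opening confirms this is the largest jar. I'll lift it and carry it to the chest.

Request:
carry_out:
  steps:
    - [[0, 0, -27, 0, 0, 0], [0, 0, -27, 0, 0, 0], [0, 0, -27, 0, 0, 0], [0, 0, -27, 0, 0, 0], [0, 0, -27, 0, 0, 0], [0, 0, -27, 0, 0, 0], [0, 0, -27, 0, 0, 0], [0, 0, -27, 0, 0, 0]]

```text
time: 10.83
ee_pos: [0.6569, 0.0842, 0.3066]
eef_rot: [0.775, 0.633, 0.004, 0.002]
ft_force: [0.2, 0.1, -0.6]
width: 0.0466
grip_force: 15.0
```

Run:
```python
from h import *
go(.437,.015,.30,0)
```

```text
row [-11.18, -20.17, 0.47, 0.004, -0.008, 1.37] n 13 at [0.6569 0.0842 0.3066] t 10.83
```

Request:
carry_out:
  steps:
    - [[-11.1, -20.1, 0, 0, 0, 1.37], [-11.1, -20.1, 0, 0, 0, 1.37], [-11.1, -20.1, 0, 0, 0, 1.37], [-11.1, -20.1, 0, 0, 0, 1.37], [-11.1, -20.1, 0, 0, 0, 1.37], [-11.1, -20.1, 0, 0, 0, 1.37], [-11.1, -20.1, 0, 0, 0, 1.37], [-11.1, -20.1, 0, 0, 0, 1.37], [-11.1, -20.1, 0, 0, 0, 1.37], [-11.1, -20.1, 0, 0, 0, 1.37], [-11.1, -20.1, 0, 0, 0, 1.37], [-11.1, -20.1, 0, 0, 0, 1.37], [-11.1, -20.1, 0, 0, 0, 1.37], [-11.1, -20.1, 0, 0, 0, 1.37], [-11.1, -20.1, 0, 0, 0, 1.37]]

```text
time: 12.08
ee_pos: [0.4363, 0.0147, 0.3003]
eef_rot: [1.0, 0.001, -0.0, 0.0]
ft_force: [0.8, -0.1, -0.2]
width: 0.047
grip_force: 15.0
```

Run:
```python
from h import *
go(.437,.015,.039,0)
```

```text
row [0.07, -0.03, 26.13, 0.0, 0.0, 0.003] n 9 at [0.4363 0.0147 0.3003] t 12.08
```

Request:
carry_out:
  steps:
    - [[0, 0, 25, 0, 0, 0], [0, 0, 25, 0, 0, 0], [0, 0, 25, 0, 0, 0], [0, 0, 25, 0, 0, 0], [0, 0, 25, 0, 0, 0], [0, 0, 25, 0, 0, 0], [0, 0, 25, 0, 0, 0], [0, 0, 25, 0, 0, 0], [0, 0, 25.4, 0, 0, 0], [0, 0, 25.7, 0, 0, 0], [0, 0, 26, 0, 0, 0], [0, 0, 26.1, 0, 0, 0], [0, 0, 26.1, 0, 0, 0], [0, 0, 26.1, 0, 0, 0]]

```text
time: 13.25
ee_pos: [0.4367, 0.0145, 0.0401]
eef_rot: [1.0, -0.0, 0.0, 0.0]
ft_force: [0.8, -0.0, 0.1]
width: 0.0464
grip_force: 15.0
```

Request:
carry_out:
  steps:
    - [[0, 0, 0, 0, 0, 0], [0, 0, 0, 0, 0, 0], [0, 0, 0, 0, 0, 0], [0, 0, 0, 0, 0, 0], [0, 0, 0, 0, 0, 0], [0, 0, 0, 0, 0, 0], [0, 0, -5, 0, 0, 0], [0, 0, -10, 0, 0, 0], [0, 0, -27, 0, 0, 0], [0, 0, -27, 0, 0, 0], [0, 0, -27, 0, 0, 0], [0, 0, -27, 0, 0, 0], [0, 0, -27, 0, 0, 0], [0, 0, -27, 0, 0, 0], [0, 0, -27, 0, 0, 0]]
  hand: -0.6

```text
time: 14.5
ee_pos: [0.4369, 0.0147, 0.3104]
eef_rot: [1.0, -0.0, 0.001, 0.0]
ft_force: [1.0, -0.3, 0.0]
width: 0.0694
grip_force: 0.0
```

Run:
```python
from h import *
save('scene','c4.png',(220,110,380,310),2.8); go(.437,.0,.30,0)
```

```text
row [0.08, 1.46, 0.92, 0.0, 0.0, -0.0] n 3 at [0.4363 0.0146 0.3092] t 14.55
```

View pics/c4.png

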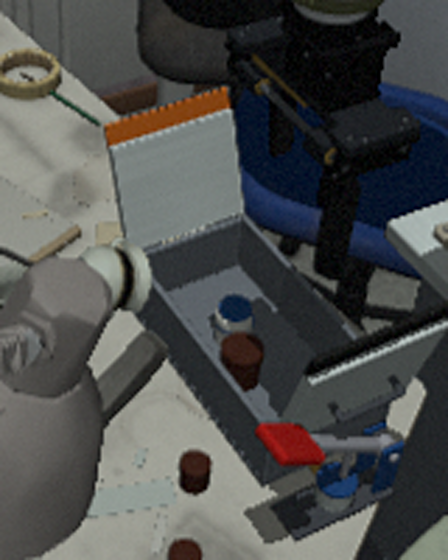

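Both jars stand upright in the chest: the blue cap at c4 (235,315) and the brown at (240,355). Next is the rebated leaf. I'll work out waypoints for closed fingers at yaw 90°.

Request:
carry_out:
  steps:
    - [[-0.4, -20.5, 0, 0, 0, -1.57], [-0.4, -20.5, 0, 0, 0, -1.57], [-0.4, -20.5, 0, 0, 0, -1.57], [-0.4, -20.5, 0, 0, 0, -1.57], [-0.4, -20.5, 0, 0, 0, -1.57], [-0.4, -20.5, 0, 0, 0, -1.57], [-0.4, -20.5, 0, 0, 0, -1.57], [-0.4, -20.5, 0, 0, 0, -1.57], [-0.4, -20.5, 0, 0, 0, -1.57], [-0.4, -20.5, 0, 0, 0, -1.57], [-0.4, -20.5, 0, 0, 0, -1.57], [-0.4, -20.5, 0, 0, 0, -1.57], [-0.4, -20.5, 0, 0, 0, -1.57], [-0.4, -20.5, 0, 0, 0, -1.57], [-0.4, -20.5, 0, 0, 0, -1.57], [-0.4, -20.5, 0, 0, 0, -1.57]]
  hand: 1
  squeeze: 10

```text
time: 15.88
ee_pos: [0.4322, 0.2195, 0.3088]
eef_rot: [0.708, 0.706, -0.0, -0.0]
ft_force: [-0.6, 0.0, 0.3]
width: 0.0007
grip_force: 0.0
```

Run:
```python
from h import *
print(r.read_state()['joint_positions'],r.read_state()['eef_rot'])
p=r.read_state()['ee_pos']
H=np.array([.111,.085])
for th in(1.87,1.75,1.57,1.4,1.2,1,.8,.6,.4,.2,.05,-.03):
    d=.115 if th<1.3 else .11
    u=np.array([-np.cos(th),np.sin(th)]);n=np.array([np.sin(th),np.cos(th)])
    c=H+d*u+.014*n+[.0095,0]
    print(th,np.round(c,3),'tip',np.round(H+.154*u+.014*n,3),'tool cm',np.round([(c[0]-p[0])*100,(p[2]-c[1])*100],1))
print(p)
```

```text
[ 0.44536795  0.05486123 -1.02753561  1.63307574  0.04679314  1.48131043
 -0.5893599 ] [ 7.08386656e-01  7.05824359e-01 -4.91416457e-04 -2.79639504e-04]
1.87 [0.166 0.186] tip [0.17  0.228] tool cm [-26.6  12.3]
1.75 [0.154 0.191] tip [0.152 0.234] tool cm [-27.8  11.8]
1.57 [0.134 0.195] tip [0.125 0.239] tool cm [-29.8  11.4]
1.4 [0.116 0.196] tip [0.099 0.239] tool cm [-31.7  11.3]
1.2 [0.092 0.197] tip [0.068 0.234] tool cm [-34.   11.2]
1 [0.07  0.189] tip [0.04  0.222] tool cm [-36.2  11.9]
0.8 [0.05  0.177] tip [0.014 0.205] tool cm [-38.2  13.2]
0.6 [0.033 0.161] tip [-0.008  0.184] tool cm [-39.9  14.7]
0.4 [0.02  0.143] tip [-0.025  0.158] tool cm [-41.2  16.6]
0.2 [0.011 0.122] tip [-0.037  0.129] tool cm [-42.2  18.7]
0.05 [0.006 0.105] tip [-0.042  0.107] tool cm [-42.6  20.4]
-0.03 [0.005 0.096] tip [-0.043  0.094] tool cm [-42.7  21.3]
[0.43216264 0.21950968 0.3088258 ]
```

Request:
carry_out:
  steps:
    - [[0, 0, 11.5, 0, 0, 0], [0, 0, 11.5, 0, 0, 0], [0, 0, 11.5, 0, 0, 0], [0, 0, 11.5, 0, 0, 0], [-3, 0, 11.5, 0, 0, 0], [-4, 0, 11.5, 0, 0, 0], [-5, 0, 11.5, 0, 0, 0], [-6, 0, 11.5, 0, 0, 0], [-7, 0, 11.5, 0, 0, 0], [-8, 0, 11.4, 0, 0, 0], [-9, 0, 11.3, 0, 0, 0], [-10, 0, 11.2, 0, 0, 0], [-11, 0, 11.2, 0, 0, 0], [-12, 0, 11.2, 0, 0, 0], [-13, 0, 11.3, 0, 0, 0]]

```text
time: 17.13
ee_pos: [0.433, 0.0906, 0.1987]
eef_rot: [0.708, 0.707, 0.001, 0.0]
ft_force: [-0.5, 2.4, -0.8]
width: 0.0006
grip_force: 1.3
```

Request:
carry_out:
  steps:
    - [[-1, 0, 0.3, 0, 0, 0], [-2, 0, 0.6, 0, 0, 0], [-3, 0, 1.2, 0, 0, 0], [-4, 0, 1.9, 0, 0, 0], [-4.8, 0, 2.6, 0, 0, 0], [-5.7, 0, 3.4, 0, 0, 0], [-6.3, 0, 4.3, 0, 0, 0], [-7, 0, 5.3, 0, 0, 0], [-7.4, 0, 6.3, 0, 0, 0], [-7.9, 0, 7.4, 0, 0, 0], [-8.2, 0, 8.3, 0, 0, 0], [-8.4, 0, 9.1, 0, 0, 0], [-8.5, 0, 9.6, 0, 0, 0], [-8.5, 0, 10, 0, 0, 0], [-8.5, 0, 10.2, 0, 0, 0], [-8.5, 0, 10.2, 0, 0, 0]]

```text
time: 18.47
ee_pos: [0.4321, 0.0046, 0.0982]
eef_rot: [0.707, 0.707, -0.002, 0.0]
ft_force: [-31.0, -0.4, 68.9]
width: 0.0002
grip_force: 34.6
```

Request:
carry_out:
  steps:
    - [[0, 0, -2, 0, 0, 0], [0, 0, -5, 0, 0, 0], [0, 0, -10, 0, 0, 0], [0, 0, -21, 0, 0, 0], [0, 0, -21, 0, 0, 0], [0, 0, -21, 0, 0, 0], [0, 0, -21, 0, 0, 0], [0, 0, -21, 0, 0, 0], [0, 0, -21, 0, 0, 0]]

```text
time: 19.22
ee_pos: [0.4319, 0.0046, 0.3037]
eef_rot: [0.707, 0.707, -0.0, -0.0]
ft_force: [-0.7, 0.0, -0.5]
width: 0.0006
grip_force: 0.0
```

Run:
```python
from h import *
save('scene','c5.png',(220,110,380,310),2.8); go(.437,.0,.30,0)
```

```text
row [-0.46, 0.54, 0.32, -0.002, 0.001, 1.57] n 15 at [0.4316 0.0046 0.3032] t 19.27
```

View pics/c5.png

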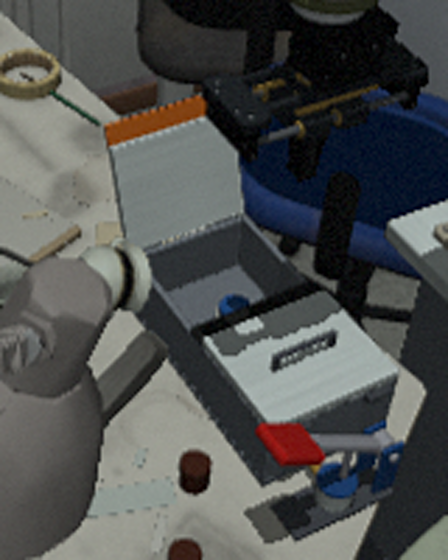

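The rebated leaf lies flat with its black tongue at c5 (265,315). Now the flanged leaf: I'll go round its outside.

Request:
carry_out:
  steps:
    - [[-30.5, 0.5, 0, 0, 0, 0], [-30.5, 0.5, 0, 0, 0, 0], [-30.5, 0.5, 0, 0, 0, 0], [-30.5, 0.5, 0, 0, 0, 0], [-30.5, 0.5, 0, 0, 0, 0], [-30.5, 0.5, 0, 0, 0, 0], [-30.5, 0.5, 0, 0, 0, 0], [-30.5, 0.5, 0, 0, 0, 0], [-30.5, 0.5, 0, 0, 0, 0], [-30.5, 0.5, 0, 0, 0, 0], [-30.5, 0.5, 11, 0, 0, 0], [-30.5, 0.5, 11, 0, 0, 0], [-30.5, 0.5, 11, 0, 0, 0], [-30.5, 0.5, 11, 0, 0, 0]]

```text
time: 20.43
ee_pos: [0.4343, -0.2969, 0.1886]
eef_rot: [0.707, 0.708, -0.001, -0.005]
ft_force: [-0.2, 0.1, -0.6]
width: 0.0003
grip_force: 0.0
```

Run:
```python
from h import *
p=r.read_state()['ee_pos'];print(p)
for y,z in((-.23,.19),(-.198,.195),(-.18,.196),(-.156,.197),(-.134,.189),(-.114,.177),(-.097,.161),(-.084,.143),(-.075,.122),(-.07,.105),(-.069,.098)):
  print(np.round([(y-p[1])*100,(p[2]-z)*100],1))
```

```text
[ 0.43430918 -0.29694102  0.18864887]
[ 6.7 -0.1]
[ 9.9 -0.6]
[11.7 -0.7]
[14.1 -0.8]
[16.3 -0. ]
[18.3  1.2]
[20.   2.8]
[21.3  4.6]
[22.2  6.7]
[22.7  8.4]
[22.8  9.1]
```

Request:
carry_out:
  steps:
    - [[2, 0, -0.3, 0, 0, 0], [4, 0, -0.3, 0, 0, 0], [5, 0, -0.3, 0, 0, 0], [6, 0, -0.3, 0, 0, 0], [7, 0, -0.3, 0, 0, 0], [8, 0, -0.3, 0, 0, 0], [9, 0, -0.3, 0, 0, 0], [10, 0, -0.3, 0, 0, 0], [11, 0, -0.3, 0, 0, 0], [12, 0, -0.4, 0, 0, 0], [13, 0, -0.4, 0, 0, 0], [14, 0, -0.4, 0, 0, 0], [15, 0, -0.3, 0, 0, 0], [16, 0, 0, 0, 0, 0], [16.6, 0, 0.3, 0, 0, 0]]

```text
time: 21.68
ee_pos: [0.4371, -0.1327, 0.1914]
eef_rot: [0.707, 0.707, 0.0, -0.0]
ft_force: [-0.7, -1.1, 3.0]
width: 0.0009
grip_force: 1.3
```

Run:
```python
from h import *
p=r.read_state()['ee_pos'];print(p)
for y,z in((-.134,.189),(-.114,.177),(-.097,.161),(-.084,.143),(-.075,.122),(-.07,.105),(-.069,.098)):
  print(np.round([(y-p[1])*100,(p[2]-z)*100],1))
```

```text
[ 0.4370741  -0.13266753  0.19136725]
[-0.1  0.2]
[1.9 1.4]
[3.6 3. ]
[4.9 4.8]
[5.8 6.9]
[6.3 8.6]
[6.4 9.3]
```

Request:
carry_out:
  steps:
    - [[0.9, 0, 0.7, 0, 0, 0], [1.9, 0, 1.4, 0, 0, 0], [2.7, 0, 2.1, 0, 0, 0], [3.6, 0, 3, 0, 0, 0], [4.3, 0, 3.9, 0, 0, 0], [4.9, 0, 4.8, 0, 0, 0], [5.3, 0, 5.8, 0, 0, 0], [5.8, 0, 6.9, 0, 0, 0], [6.1, 0, 7.8, 0, 0, 0], [6.3, 0, 8.5, 0, 0, 0], [6.3, 0, 8.8, 0, 0, 0], [6.3, 0, 9, 0, 0, 0], [6.3, 0, 9.1, 0, 0, 0]]

```text
time: 22.77
ee_pos: [0.437, -0.0714, 0.1003]
eef_rot: [0.708, 0.707, -0.0, -0.0]
ft_force: [-0.7, -0.2, 1.7]
width: 0.0004
grip_force: 0.6
```

Request:
carry_out:
  steps:
    - [[0, 0, 0.1, 0, 0, 0], [0, 0, 0.2, 0, 0, 0], [0, 0, 0.3, 0, 0, 0], [0, 0, 0.3, 0, 0, 0], [0, 0, 0.3, 0, 0, 0]]

```text
time: 23.18
ee_pos: [0.4374, -0.0715, 0.0991]
eef_rot: [0.708, 0.707, -0.0, 0.0]
ft_force: [-8.1, 2.6, 21.3]
width: 0.0
grip_force: 10.7
```

The flanged leaf is flat: z 0.099 under 21 N. I'll lift and look.

Request:
carry_out:
  steps:
    - [[0, 0, -2, 0, 0, 0], [0, 0, -5, 0, 0, 0], [0, 0, -10, 0, 0, 0], [0, 0, -20, 0, 0, 0], [0, 0, -20, 0, 0, 0], [-10, 0, -20, 0, 0, 0], [-10, 0, -20, 0, 0, 0], [-10, 0, -20, 0, 0, 0], [-10, 0, -20, 0, 0, 0], [-10, 0, -20, 0, 0, 0]]

```text
time: 24.02
ee_pos: [0.4369, -0.1725, 0.2977]
eef_rot: [0.708, 0.706, 0.0, 0.0]
ft_force: [0.9, 1.0, 0.1]
width: 0.0007
grip_force: 0.0
```

Run:
```python
from h import *
a=r.camera('top')[:,:,::-1][160:260,120:270]; b=r.camera('scene')[:,:,::-1][160:310,240:380]
cv2.imwrite('pics/c6.png',np.hstack([cv2.resize(a,(450,300),interpolation=3),cv2.resize(b,(280,300),interpolation=3)]))
print(ray('scene',323.6,268.9,.145))
```

```text
[0.52864837 0.17146066 0.145     ]
```

View pics/c6.png

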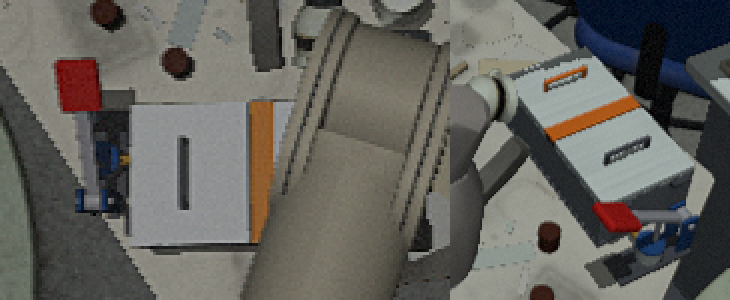

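Both leaves lie flat, with the orange flange lapping over at c6 (592,117). The red pad is at c6 (79,85).

Run:
```python
from h import *
q=ray('top',120+79/3,160+85/3,.143);print(q); q2=ray('top',120+93/3,160+200/3,.065);print('pivot',q2)
go(q[0]+.005,q[1],.30,1.5708)
```

```text
[0.5253405  0.16143455 0.143     ]
pivot [0.4069415  0.16154881 0.065     ]
row [33.19, 9.32, -0.25, 0.0, -0.0, -0.0] n 11 at [ 0.4371 -0.1705  0.2974] t 24.12
```

Request:
carry_out:
  steps:
    - [[33.5, 9.8, 0, 0, 0, 0], [33.5, 9.8, 0, 0, 0, 0], [33.5, 9.8, 0, 0, 0, 0], [33.5, 9.8, 0, 0, 0, 0], [33.5, 9.8, 0, 0, 0, 0], [33.5, 9.8, 0, 0, 0, 0], [33.5, 9.8, 0, 0, 0, 0], [33.5, 9.8, 0, 0, 0, 0], [33.5, 9.8, 0, 0, 0, 0], [33.5, 9.8, 0, 0, 0, 0], [33.5, 9.8, 13, 0, 0, 0], [33.5, 9.8, 13, 0, 0, 0], [33.5, 9.8, 13, 0, 0, 0], [33.5, 9.8, 13, 0, 0, 0], [33.5, 9.8, 13, 0, 0, 0]]

```text
time: 25.37
ee_pos: [0.5338, 0.1629, 0.1662]
eef_rot: [0.707, 0.707, -0.002, -0.001]
ft_force: [0.8, 0.6, 1.4]
width: 0.0007
grip_force: 0.0
```

Run:
```python
from h import *
go(.543,.165,.076,1.5708)
```

```text
row [0.22, 0.96, 9.02, -0.004, 0.001, -0.0] n 5 at [0.5338 0.1629 0.1662] t 25.37
```

Request:
carry_out:
  steps:
    - [[0.1, 0.2, 2, 0, 0, 0], [0.1, 0.4, 4, 0, 0, 0], [0.1, 0.6, 5.5, 0, 0, 0], [0.1, 0.8, 7, 0, 0, 0], [0.1, 0.9, 8, 0, 0, 0], [0.1, 1, 8.6, 0, 0, 0], [0.1, 1, 9, 0, 0, 0], [0.1, 1, 9.2, 0, 0, 0], [0.1, 1, 9.2, 0, 0, 0]]

```text
time: 26.12
ee_pos: [0.549, 0.1654, 0.0796]
eef_rot: [0.708, 0.706, 0.003, 0.002]
ft_force: [2.9, -0.7, 8.8]
width: 0.0007
grip_force: 3.9
```

Request:
carry_out:
  steps:
    - [[0, 0, 0.2, 0, 0, 0], [0, 0, 0.4, 0, 0, 0], [0, 0, 0.5, 0, 0, 0], [0, 0, 0.5, 0, 0, 0], [0, 0, 0.5, 0, 0, 0]]

```text
time: 26.53
ee_pos: [0.5494, 0.1654, 0.0752]
eef_rot: [0.708, 0.706, 0.003, 0.002]
ft_force: [4.3, -0.9, 8.9]
width: 0.0004
grip_force: 4.2
```

Request:
carry_out:
  steps:
    - [[0, 0, 0.2, 0, 0, 0], [0, 0, 0.3, 0, 0, 0], [0, 0, 0.4, 0, 0, 0], [0, 0, 0.4, 0, 0, 0]]

```text
time: 26.87
ee_pos: [0.5496, 0.1654, 0.072]
eef_rot: [0.708, 0.706, 0.003, 0.003]
ft_force: [0.4, -1.7, 17.8]
width: 0.0005
grip_force: 8.7
```

At the stop: z 0.072 with the force jumping to 18 N. Release, then strokes 2 and 3.

Request:
carry_out:
  steps:
    - [[0, -0.5, -4, 0, 0, 0], [0, -1, -8, 0, 0, 0], [0, -1, -10, 0, 0, 0], [0, -1, -10, 0, 0, 0], [0, -1, -10, 0, 0, 0], [0, -1, -10, 0, 0, 0], [0, -1, -7, 0, 0, 0], [0, -0.6, -5, 0, 0, 0], [0, -0.4, -3.5, 0, 0, 0], [0, -0.2, -2, 0, 0, 0], [0, -0.1, -1.2, 0, 0, 0], [0, 0, -0.6, 0, 0, 0], [0, 0, -0.2, 0, 0, 0], [0, 0, 0, 0, 0, 0], [0, 0, 0, 0, 0, 0], [0, 0, 0, 0, 0, 0]]

```text
time: 28.2
ee_pos: [0.5463, 0.1647, 0.0705]
eef_rot: [0.708, 0.707, -0.0, 0.001]
ft_force: [-15.4, -8.9, 46.6]
width: 0.0004
grip_force: 23.3
```

Request:
carry_out:
  steps:
    - [[0, -0.5, -4, 0, 0, 0], [0, -1, -8, 0, 0, 0], [0, -1, -10, 0, 0, 0], [0, -1, -10, 0, 0, 0], [0, -1, -10, 0, 0, 0], [0, -1, -10, 0, 0, 0], [0, -1, -7, 0, 0, 0], [0, -0.6, -5, 0, 0, 0], [0, -0.4, -3.5, 0, 0, 0], [0, -0.2, -2, 0, 0, 0], [0, -0.1, -1.2, 0, 0, 0], [0, 0, -0.6, 0, 0, 0], [0, 0, -0.2, 0, 0, 0], [0, 0, 0, 0, 0, 0], [0, 0, 0, 0, 0, 0], [0, 0, 0, 0, 0, 0]]

```text
time: 29.53
ee_pos: [0.5455, 0.1646, 0.07]
eef_rot: [0.707, 0.707, -0.001, 0.001]
ft_force: [-19.6, -9.9, 54.9]
width: 0.0007
grip_force: 27.5
```

Request:
carry_out:
  steps:
    - [[0, -0.5, -4, 0, 0, 0], [0, -1, -8, 0, 0, 0], [0, -1, -12, 0, 0, 0], [0, -1, -16, 0, 0, 0], [0, -1, -22, 0, 0, 0], [0, -1, -22, 0, 0, 0], [0, -1, -22, 0, 0, 0], [-20, -10, -22, 0, 0, 0], [-20, -10, -22, 0, 0, 0], [-20, -10, -22, 0, 0, 0], [-20, -10, -22, 0, 0, 0], [-20, -10, -22, 0, 0, 0], [-20, -10, -22, 0, 0, 0], [-20, -10, -22, 0, 0, 0], [-20, -10, -22, 0, 0, 0]]

```text
time: 30.78
ee_pos: [0.4445, -0.036, 0.2852]
eef_rot: [0.708, 0.706, -0.001, -0.001]
ft_force: [0.1, 1.2, -1.3]
width: 0.0004
grip_force: 0.0
```

Run:
```python
from h import *
save('scene','c7.png',(220,110,380,310),2.8)
```

```text
(no output)
```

View pics/c7.png

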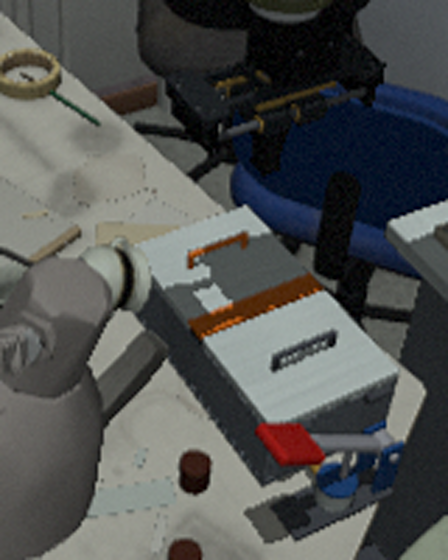

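The lid is shut with the flange lapped over the step (c7 (255,305)), and the lever is back at rest (290,445). Handing in.

```bash
python3 -c "
from bench import r
print(r.close_job())"
```

```text
the job is handed in; nothing more can be done
None
```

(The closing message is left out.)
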